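# Open the bench gas valve with its square key

### The arm

A 7-joint arm with a two-finger parallel gripper is mounted at the origin on the work surface. World frame = base frame: x ahead of the robot, y to its left, z up, the work surface at z = 0. Lengths are in mm, angles in rad, forces in N, time in s.
With the tool pointing down it reaches from about 400 to 875 mm from the base axis. Payload 4.4 kg.
Tool frame: the origin (TCP) lies at the very end of the fingers, on their centre line; the grasp point (between the pads) lies 19 mm behind it; z points along the fingers, y is the line along which they close (so a half turn about z gives the same grasp; the last joint's range is limited). The gripper opens to 85 mm and grips with 20 to 120 N. Pads are 22 mm wide; open, the fingers measure 114 mm over their backs; the gripper's body (76 mm by 85 mm) begins 54 mm behind the grasp point. The pads swing forward as they close: fully open they stand 13 mm farther back than shut.
Start: joints at [1.043, 0.628, 0.038, 1.517, -0.027, 0.996, -0.02], TCP at [289.642, -581.915, 231.313] pointing down, gripper open.
Joint ranges: [-3.06, 3.06], [-0.37, 2.12], [-1.25, 1.32], [0.18, 2.47], [-1.1, 4.24], [0.23, 1.98], [-2.94, 2.94]. Speed limits (rad/s): [2.57, 2.57, 3.14, 3.14, 3.14, 3.14, 3.14].

### API

Orientations are given as [roll, pitch, yaw] about the fixed x, y, z axes, in that order (R = Rz(yaw) Ry(pitch) Rx(roll)).
In Python, from cell import read_state, get_image, camera_info, finish_job gives the robot as it stands.
- The arm moves only by the tool play_rows, never from a script. Its argument "deltas" is one flat list of numbers, 7 for each row, row after row: the shift along the tool's x, y, z in mm, then the turn, a rotation vector about the tool's x, y, z in rad, then the opening, from 0 (shut) to 1 (fully open). In form: [dx, dy, dz, ax, ay, az, grip, dx, dy, dz, ax, ay, az, grip, ...]. A call has 1 to 10 rows; each row is the pose to reach, as a shift and turn from the pose commanded when the call began, along the tool's axes at that moment; what a row does not reach only later rows make up. A row lasts 1/8 s, in which the tool goes at most 62.5 mm and 10.7 degrees, less where a joint would pass 70% of its speed; a pose out of reach is approached as far as the arm can. A call with a gripper value outside its range is refused whole. The fingers move at their own pace and stop on an object; the grip force is fixed at half the most. Time passes only in rows, so rows that repeat a pose let the fingers close. It gives the time, the measured TCP pose, the force, the opening and the grip force at its end, in the units of the state.
- read_state(): the state, without advancing time (a new reading comes with each control period).
- get_image(name): name is "scene" or "side" or "wrist"; returns the picture (384x512x3 uint8, red, green, blue); there is no depth.
- camera_info(name): a dict with "fx", "fy", "cx", "cy" (pixels), "T" (4x4, takes a point from camera to world coordinates). Camera axes: x right, y down, z forward; pixel columns grow to the right and rows downward; lengths in mm; the calibration is good to about 2 mm. A picture is of the moment at which its call begins: read the wrist's pose just before it. camera_info takes no time and is no camera call; for the wrist camera it gives the pose at the moment of the call.
- finish_job(): hands the job in; it is judged then, once.
The state is a dict: "clock": time; "qpos": joint angles; "qd": joint speeds; "tau": joint torques, N m; "eef_pos": TCP position; "tool_rot": TCP orientation; "force": force on the tool from outside, world axes, zero at the start; "torque": the same for the moment, N m; "width": finger opening in mm; "gripper_force": force on a finger pad.
Only numpy, scipy, OpenCV 4.12 (cv2) and the standard library are available. Lean on these libraries where they do the work, as an engineer would, in place of code of your own. Each camera call takes 0.05 s, during which the arm holds its last target. There are 200 camera calls.

### The job

Turn on the gas at the soldering bench: lift the T-shaped square key out of its wooden stand, feel it into the square socket, which sits off-centre at the bottom of the gas box's recess until it is fully home, and turn it anticlockwise (seen from above) as far as its stop. Let go and leave the key standing fully home in the socket with the valve fully open. Push and turn gently, stop as soon as you feel the stop and do not force it, and leave the jar, the crucible and the steel block where they are.

Things in the scene. Friction and masses are not known exactly. Their poses are not given: they have to be found in the camera images.
- gas_box: The fixed gas outlet box: grey painted steel, 120 x 120 x 60 mm; origin at the centre of its underside on the bench, z up, x and y parallel to its sides. In its top is a square recess, 60 x 60 mm and 12 mm deep, central and parallel to the sides; on the recess floor lies the brass spindle with the socket.
- recess (a point): Middle of the recess floor, 48 mm above the bench (axes as the box). The brass spindle's top is at this height, but its upright axis lies 4.5 to 9 mm off this point along the box's x (either way) and 0 to 9 mm along its y (either way), not measured: find it by feel or sight. Around it: a flush dark steel plate, a ring groove up to 7 mm wide. Keep pushes of the key under 25 N; over 60 N breaks it.
- spindle (a joint): Angle (rad) of the 30 mm square brass spindle; in its middle a 15.5 mm square socket, 20 mm deep (its floor 28 mm above the bench). Grows anticlockwise from above. At 0 the socket's flats are parallel to the box's sides; firm open stop at 1.571. Starts part-way, stays where left, turns stiffly (0.12 N m); over 0.3 N m against the stop may break it. A seated key has 0.11 rad of play either way.
- key_grip (a point): Centre of the loose steel T-key's handle bar: 60 mm long (its x), 12 mm wide (its y), 12 mm high. Below it a 14 mm square shank, flats parallel to its x and y, 60 mm from bar to tip, the last 5 mm tapering to a 10 mm square foot. z points up the shank; about 160 g. It starts upright in its stand, this point 78 mm above the bench.
- key_tip (a point): Centre of the flat foot of the key, 66 mm below key_grip along the shank; same axes. Fully home it is 28 mm above the bench.
- key_stand: The key's fixed stand: wooden block 70 x 70 x 40 mm, origin at the centre of its underside, with a 16 mm square hole 28 mm deep in its middle in which the key stands loosely.
- flux_jar: Bystander: small amber glass jar, 44 mm diameter, 45 mm high; origin at the centre of its underside.
- doming_block: Bystander: steel block, 45 mm cube; origin at the centre of its underside.
- firebrick: Fixed firebrick 114 x 230 x 30 mm beyond the work; origin at the centre of its underside.
- crucible: Bystander: white ceramic dish, 56 mm across, 26 mm high, on the firebrick; origin at the centre of its underside.
There are look-alikes about, which are no part of the job. Of the things shaped like the part that bears key_grip, the bare steel one is meant.

How it is judged (in metres and radians):
On the way, in this order (a step that is already met when the one before it is completed fails the run):
1. the key is fully home in the socket, before the valve is turned (z of key_tip in the frame of gas_box below 0.034 m and horizontal distance between key_tip and gas_box below 0.016 m and value of joint spindle below 0.9 rad), for 0.2 s.
2. the seated key has turned the valve open to its stop (value of joint spindle above 1.45 rad and z of key_tip in the frame of gas_box below 0.036 m and horizontal distance between key_tip and gas_box below 0.016 m), for 0.2 s.
At the end, for the whole second after the job is handed in: The spindle is within 0.14 rad of its open stop and the released key stands at rest in the socket, tip under 34 mm above the bench (floor at 28 mm), within 16 mm of the box centre, upright within 0.17 rad; jar, crucible and steel block within 30 mm of where they were (value of joint spindle above 1.43 rad and z of key_tip in the frame of gas_box below 0.034 m and horizontal distance between key_tip and gas_box below 0.016 m and angle between key_tip's own z axis and vertical below 0.17 rad and linear speed of key below 0.02 m/s); the robot touches nothing.
It fails at once if the key bears on the spindle, pushing or turning, with over 60 N (contact force between key and spindle above 60 N).
It fails at once if the key bears on the gas box or the plate in its recess with over 60 N (contact force between key and gas_box above 60 N or contact force between key and insert above 60 N).
It fails at once if the jar, the crucible or the steel block is moved by over 30 mm (distance of any of flux_jar, crucible, doming_block from where it was at the start of the episode above 0.03 m).
It also fails if it takes over 72 s, if anything falls off the work surface, if the arm or the gripper's body presses on something with over 40 N, if the wrist force passes 120 N, or if a joint passes its speed limit or range.

## Working session

There is one attempt and no reset: what is moved stays moved. The work goes in short steps, Python scripts to look and compute and a tool call to move; the robot and the scene stay as the last step left them, time stands still between calls to the robot, and variables do not carry over. Pictures are saved under pics/ and viewed, at most 10 in all, crops included, and the job is handed in when it is done.

Besides the shell and the picture viewer there is one more tool, called after "Call:" by a JSON object that holds its "api" and its "payload". play_rows: Moves the arm, as the interface text tells. Its arguments: {"type":"object","properties":{"deltas":{"type":"array"}},"required":["deltas"]}

```bash
mkdir -p pics; cat > h.py <<'E'
import numpy as np, cv2
from cell import *
from scipy.spatial.transform import Rotation as R
def ray(n,uv,z,ci=None):
    c=ci or camera_info(n); T=np.array(c["T"]); d=T[:3,:3]@np.array([(uv[0]-c["cx"])/c["fx"],(uv[1]-c["cy"])/c["fy"],1]); o=T[:3,3]
    return o+d*(z-o[2])/d[2]
def proj(n,p,ci=None):
    c=ci or camera_info(n); T=np.array(c["T"]); q=T[:3,:3].T@(np.array(p)-T[:3,3]); return np.array([c["fx"]*q[0]/q[2]+c["cx"],c["fy"]*q[1]/q[2]+c["cy"]])
def tri(a,ua,b,ub):
    A=np.zeros((3,3));y=np.zeros(3)
    for n,uv in((a,ua),(b,ub)):
        p=ray(n,uv,0);o=np.array(camera_info(n)["T"])[:3,3];d=(p-o)/np.linalg.norm(p-o);M=np.eye(3)-np.outer(d,d);A+=M;y+=M@o
    return np.linalg.solve(A,y)
def save(im,f): cv2.imwrite(f,cv2.cvtColor(im,cv2.COLOR_RGB2BGR))
E
python3 - <<'E'
from h import *
a=get_image("scene");b=get_image("side");save(a,"pics/a0.png");save(b,"pics/b0.png")
m=np.vstack([a,b]);save(cv2.resize(m,(400*2,600*2)) if 0 else cv2.resize(a,(800,600),interpolation=cv2.INTER_CUBIC),"pics/a.png");save(cv2.resize(b,(800,600),interpolation=cv2.INTER_CUBIC),"pics/b.png")
for n in("scene","side"):
    c=camera_info(n);print(c)
print(read_state())
E
```

```text
{'fx': 460.38593952775506, 'fy': 460.38593952775506, 'cx': 255.5210088592426, 'cy': 184.9042862996978, 'T': array([[ 3.77263765e-01,  7.25219883e-01, -5.75958482e-01,
         1.21684193e+03],
       [ 9.26063563e-01, -3.01359544e-01,  2.27131464e-01,
        -2.16578778e+02],
       [-8.85033163e-03, -6.19062635e-01, -7.85291745e-01,
         9.22851827e+02],
       [ 0.00000000e+00,  0.00000000e+00,  0.00000000e+00,
         1.00000000e+00]])}
{'fx': 438.3040916146869, 'fy': 438.3040916146869, 'cx': 253.88883533541753, 'cy': 180.2942814775977, 'T': array([[-7.68765104e-01, -4.35689543e-01,  4.68161122e-01,
         1.99391540e+02],
       [-6.39209702e-01,  5.00258155e-01, -5.84082816e-01,
         5.33704832e+02],
       [ 2.02773563e-02, -7.48275618e-01, -6.63077996e-01,
         6.21321702e+02],
       [ 0.00000000e+00,  0.00000000e+00,  0.00000000e+00,
         1.00000000e+00]])}
{'clock': 0.1, 'qpos': array([ 1.04320123,  0.62925492,  0.03845212,  1.51822627, -0.02700533,
        0.99629401, -0.02001626]), 'qd': array([-8.71805211e-04, -2.53158426e-03,  3.81855657e-04, -4.08193608e-03,
       -1.01579635e-03, -4.76571632e-05,  8.07746984e-04]), 'tau': array([ 3.44078915e-03, -5.64534616e+01,  1.23086818e+00, -1.93975335e+01,
        1.13626232e-02,  5.51528836e-03,  4.33069857e-06]), 'eef_pos': array([ 289.39882277, -581.42321293,  230.49368964]), 'tool_rot': array([-3.13992827e+00,  1.56778219e-05,  4.61770942e-01]), 'force': array([-0.30419346,  1.02049455,  0.39478082]), 'torque': array([-0.00314551, -0.02264486,  0.03685192]), 'gripper_force': 0.0, 'width': 85.3367659970843}
```

View pics/a.png

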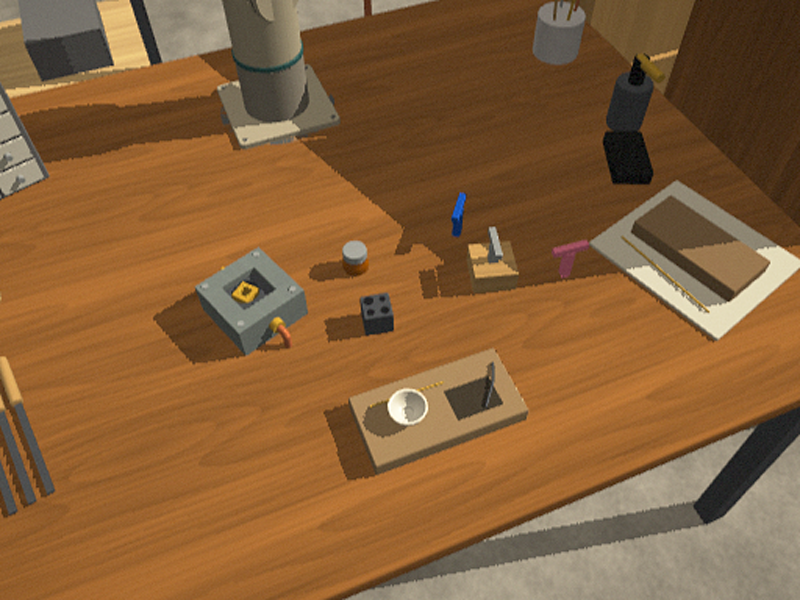

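View pics/b.png

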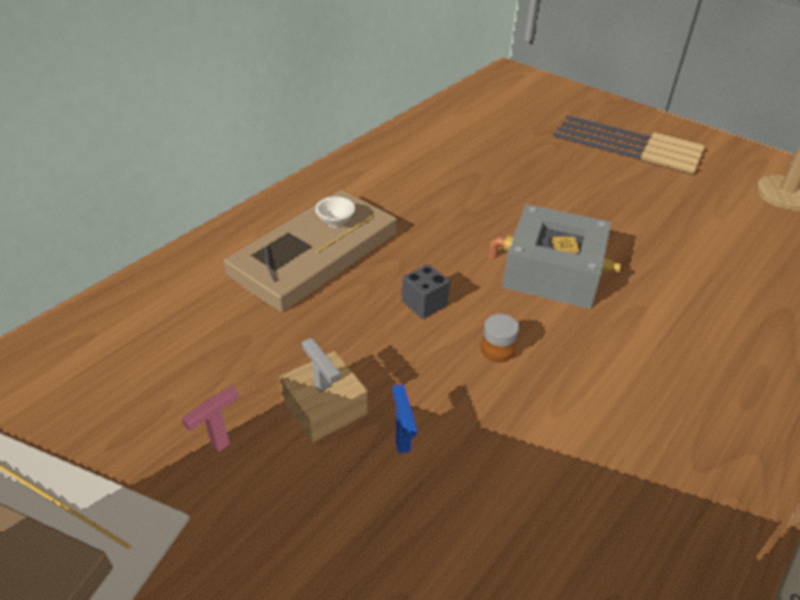

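Scene view (800x600 px): the bare steel T-key stands in the wooden stand at (495,245), the gas box at (250,295) with the brass spindle at (245,292), the jar at (355,257), the steel block at (377,312) and the crucible at (407,407). The side view shows the same things, with the key at (320,362) and the box at (560,245).

These could be taken for the key (scene px): blue T at (458,214), pink T at (570,255), dark T/tool on the firebrick at (490,385), and steel T in the stand at (495,245). I choose the last one: it is bare steel and in the stand. Next is a close crop to check it.

```bash
python3 - <<'E'
from h import *
a=cv2.imread("pics/a0.png");b=cv2.imread("pics/b0.png")
def t(im,x,y,w): return cv2.resize(im[y:y+w*3//4,x:x+w],(400,300),interpolation=cv2.INTER_CUBIC)
cv2.imwrite("pics/c.png",np.vstack([np.hstack([t(a,280,135,80),t(a,120,155,80)]),np.hstack([t(b,170,210,80),t(b,310,130,100)])]))
E
```

```text
(no output)
```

View pics/c.png

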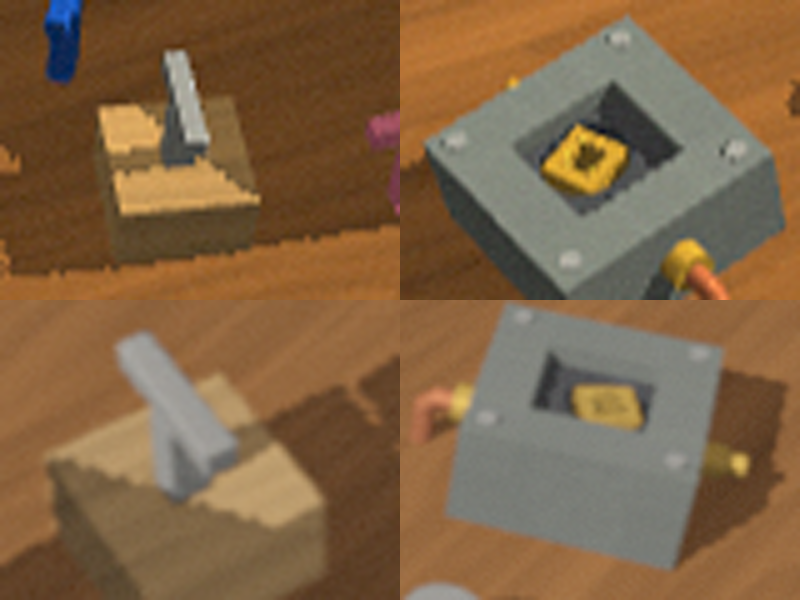

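```bash
python3 - <<'E'
from h import *
S=lambda l,x,y,u0,v0,s:[(x+(u-u0)/s,y+(v-v0)/s) for u,v in l]
np.set_printoptions(precision=1,suppress=True)
def show(t,n,px,z):
    P=np.array([ray(n,p,z) for p in px]);print(t,P[:,:2].tolist() if 0 else P[:,:2].round(1).tolist(),"mean",P.mean(0)[:2]);
    return P
def ang(P): 
    d=np.roll(P,-1,0)-P; print("  len",np.linalg.norm(d,axis=1)," ang",np.arctan2(d[:,1],d[:,0]).round(3))
P=show("bar sc","scene",S([(174,52),(196,139)],280,135,0,0,5),84);ang(P)
P=show("bar sd","side",S([(135,337),(222,440)],170,210,0,300,5),84);ang(P)
P=show("stand sc","scene",S([(98,105),(232,98),(260,200),(120,212)],280,135,0,0,5),40);ang(P)
P=show("stand sd","side",S([(45,457),(222,375),(326,502)],170,210,0,300,5),40);ang(P); print((P[0]+P[2])/2)
P=show("box sc","scene",S([(628,17),(772,155),(567,298),(427,143)],120,155,400,0,5),60);ang(P)
P=show("rec sc","scene",S([(613,83),(682,148),(583,214),(514,148)],120,155,400,0,5),60);ang(P)
P=show("spin sc","scene",S([(578,125),(629,152),(595,194),(542,166)],120,155,400,0,5),48);ang(P)
P=show("box sd","side",S([(508,305),(723,350),(694,500),(468,445)],310,130,400,300,4),60);ang(P)
P=show("rec sd","side",S([(550,353),(657,375),(641,432),(533,408)],310,130,400,300,4),60);ang(P)
P=show("spin sd","side",S([(575,383),(632,386),(641,428),(580,423)],310,130,400,300,4),48);ang(P)
s=read_state();c=camera_info("wrist");T=np.array(c["T"]);print(c,s["eef_pos"])
for n,p in(("jar",(355,243)),("block",(377,300)),("blueT",(460,200)),("crucible",(407,400))): print(n,ray("scene",(p[0]*.64,p[1]*.64),45))
E
```

```text
bar sc [[542.4, 209.2], [597.7, 193.2]] mean [570.  201.2]
  len [57.6 57.6]  ang [-0.3  2.9]
bar sd [[590.8, 195.6], [537.3, 209.5]] mean [564.  202.5]
  len [55.3 55.3]  ang [ 2.9 -0.3]
stand sc [[525.3, 178.9], [547.4, 244.5], [613.1, 225.7], [593.4, 158.3]] mean [569.8 201.8]
  len [69.2 68.4 70.2 71.2]  ang [ 1.2 -0.3 -1.9  2.8]
stand sd [[605.7, 228.2], [586.0, 160.8], [519.3, 180.0]] mean [570.3 189.7]
  len [70.2 69.4 98.9]  ang [-1.9  2.9  0.5]
[562.5 204.1  40. ]
box sc [[419.2, -143.2], [531.1, -102.9], [574.5, -214.2], [460.5, -253.9]] mean [ 496.3 -178.5]
  len [118.9 119.4 120.7 118.1]  ang [ 0.3 -1.2 -2.8  1.9]
rec sc [[458.3, -161.4], [510.5, -141.5], [530.7, -195.3], [479.6, -215.9]] mean [ 494.8 -178.5]
  len [55.9 57.5 55.2 58.5]  ang [ 0.4 -1.2 -2.8  1.9]
spin sc [[467.2, -183.5], [493.2, -164.9], [511.8, -186.7], [485.4, -206.0]] mean [ 489.4 -185.3]
  len [31.9 28.7 32.7 28.9]  ang [ 0.6 -0.9 -2.5  2.2]
box sd [[561.4, -208.8], [451.2, -250.0], [405.5, -127.5], [511.9, -90.3]] mean [ 482.5 -169.2]
  len [117.6 130.7 112.7 128.4]  ang [-2.8  1.9  0.3 -1.2]
rec sd [[520.6, -185.4], [467.6, -206.1], [450.7, -157.5], [502.7, -138.1]] mean [ 485.4 -171.8]
  len [57.  51.5 55.5 50.6]  ang [-2.8  1.9  0.4 -1.2]
spin sd [[503.4, -186.2], [478.8, -204.2], [457.7, -175.2], [484.0, -157.8]] mean [ 481.  -180.8]
  len [30.5 35.8 31.5 34.4]  ang [-2.5  2.2  0.6 -1. ]
{'fx': 327.31735064207754, 'fy': 327.31735064207754, 'cx': 256.2879433862913, 'cy': 192.6995841380088, 'T': array([[   0.4,   -0.8,   -0.3,  362.3],
       [  -0.9,   -0.4,   -0.1, -545.3],
       [  -0. ,    0.3,   -0.9,  373.6],
       [   0. ,    0. ,    0. ,    1. ]])} [ 289.4 -581.4  230.5]
jar [456.5   6.5  45. ]
block [580.   -2.4  45. ]
blueT [432.8 207.3  45. ]
crucible [758.6 -26.7  45. ]
```

```bash
cat >> h.py <<'E'
def go(p,yaw):
    s=read_state();Rt=R.from_euler("xyz",s["tool_rot"]);Rg=R.from_euler("xyz",[np.pi,0,yaw])
    print("delta",Rt.inv().apply(np.array(p)-s["eef_pos"]).round(1),(Rt.inv()*Rg).as_rotvec().round(3),"t",s["clock"],s["eef_pos"].round(1),s["tool_rot"].round(3),"F",s["force"].round(1),s["torque"].round(2),"w",round(s["width"],1))
E
python3 - <<'E'
from h import *
go([418,-212,140],.46)
print(ray("scene",(570*.64,248*.64),70))
E
```

```text
delta [ 279.7 -273.3   90.9] [-0.002  0.     0.002] t 0.1 [ 289.4 -581.4  230.5] [-3.14   0.     0.462] F [-0.3  1.   0.4] [-0.   -0.02  0.04] w 85.3
[618.56686565 309.61717234  70.        ]
```

Call:
{"api": "play_rows", "payload": {"deltas": [280, -273, 50, 0, 0, 0, 0.5, 280, -273, 50, 0, 0, 0, 0.5, 280, -273, 50, 0, 0, 0, 0.5, 280, -273, 50, 0, 0, 0, 0.5, 280, -273, 50, 0, 0, 0, 0.5, 280, -273, 50, 0, 0, 0, 0.5, 280, -273, 90, 0, 0, 0, 0.5, 280, -273, 90, 0, 0, 0, 0.5, 280, -273, 90, 0, 0, 0, 0.5, 280, -273, 90, 0, 0, 0, 0.5]}}

```text
clock: 1.35
eef_pos: [418.9, -214.8, 142.5]
tool_rot: [3.139, -0.001, 0.459]
force: [-0.1, -0.4, -0.4]
width: 43.0
gripper_force: 0.0
```

```bash
python3 - <<'E'
from h import *
import pickle
c=camera_info("wrist");a=get_image("wrist");save(a,"pics/w0.png");pickle.dump(c,open("w0.pkl","wb"))
save(cv2.resize(a,(800,600),interpolation=cv2.INTER_CUBIC),"pics/w.png")
go([418,-212,140],.46)
E
```

```text
delta [ 0.4 -2.7  2.4] [ 0.002 -0.001 -0.001] t 1.4 [ 418.9 -214.6  142.4] [ 3.139e+00 -1.000e-03  4.590e-01] F [ 0.6  0.1 -0.1] [ 0.05 -0.   -0.02] w 42.9
```

View pics/w.png

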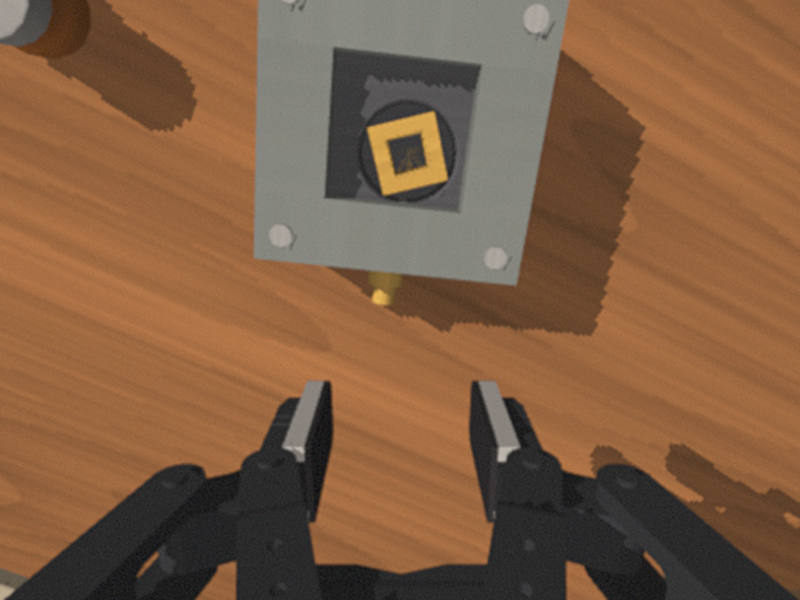

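The wrist view shows the box from above: recess corners at about (334,47), (481,65), (460,212), (325,197), and the brass spindle with its socket centred at (407,153).

```bash
python3 - <<'E'
from h import *
import pickle
c=pickle.load(open("w0.pkl","rb"));b=cv2.imread("pics/w0.png");h=cv2.cvtColor(b,cv2.COLOR_BGR2HSV)
m=cv2.inRange(h,(15,110,130),(35,255,255));m[:60]=0;m[135:]=0;m[:,:220]=0;m[:,300:]=0
cs,_=cv2.findContours(m,cv2.RETR_EXTERNAL,cv2.CHAIN_APPROX_NONE);k=max(cs,key=cv2.contourArea)
W=np.array([ray("w",p,48,c)[:2] for p in k[:,0].astype(float)])
r=cv2.minAreaRect(W.astype(np.float32));print("spindle",r,np.deg2rad(r[2]), cv2.contourArea(k))
def show(t,px,z):
    P=np.array([ray("w",(u*.64-.18,v*.64-.18),z,c)[:2] for u,v in px]);d=np.roll(P,-1,0)-P
    print(t,P.mean(0).round(1),np.linalg.norm(d,axis=1).round(1),np.arctan2(d[:,1],d[:,0]).round(3))
show("spin",[(366,126),(434,111),(448,180),(383,195)],48)
show("sock",[(386,138),(420,133),(427,167),(395,173)],48)
show("rec",[(334,47),(481,65),(460,212),(325,197)],60)
# vertical-edge screws
show("screws",[(291,-3),(537,18),(496,258),(281,236)],60)
go([567-77,202+21,150],-.27)
E
```

```text
spindle ((484.1923828125, -185.97366333007812), (30.526981353759766, 30.69835662841797), 39.471290588378906) 0.6889039807786618 1913.0
spin [ 484.3 -186. ] [30.4 30.2 30.3 30.7] [-0.907 -2.45   2.253  0.693]
sock [ 484.5 -185.5] [15.2 14.9 14.7 15.6] [-0.973 -2.458  2.21   0.714]
rec [ 490.5 -179. ] [59.3 59.4 59.4 59.4] [-1.222 -2.789  1.92   0.352]
screws [ 490.  -179.8] [96.3 97.2 97.  94.4] [-1.187 -2.79   1.925  0.344]
delta [ 257.6 -360.8   -8.1] [ 0.002 -0.002  0.729] t 1.4 [ 418.9 -214.6  142.4] [ 3.139e+00 -1.000e-03  4.590e-01] F [ 0.6  0.1 -0.1] [ 0.05 -0.   -0.02] w 42.9
```

Call:
{"api": "play_rows", "payload": {"deltas": [258, -361, -8, 0, 0, 0.73, 0.5, 258, -361, -8, 0, 0, 0.73, 0.5, 258, -361, -8, 0, 0, 0.73, 0.5, 258, -361, -8, 0, 0, 0.73, 0.5, 258, -361, -8, 0, 0, 0.73, 0.5, 258, -361, -8, 0, 0, 0.73, 0.5, 258, -361, -8, 0, 0, 0.73, 0.5, 258, -361, -8, 0, 0, 0.73, 0.5, 258, -361, -8, 0, 0, 0.73, 0.5, 258, -361, -8, 0, 0, 0.73, 0.5]}}

```text
clock: 2.65
eef_pos: [489.1, 222.9, 149.7]
tool_rot: [3.141, -0.0, -0.272]
force: [-0.4, -1.3, -0.3]
width: 42.9
gripper_force: 0.0
```

```bash
python3 - <<'E'
from h import *
import pickle
c=camera_info("wrist");a=get_image("wrist");save(a,"pics/k0.png");pickle.dump(c,open("k0.pkl","wb"))
save(cv2.resize(a,(800,600),interpolation=cv2.INTER_CUBIC),"pics/k.png")
go([489,224,150],-.27); print(proj("w",[567,202,84],c)/.64)
E
```

```text
delta [-0.4 -1.  -0.3] [ 0.001 -0.    -0.002] t 2.7 [489.1 223.  149.7] [ 3.141 -0.    -0.272] F [ 0.1  0.3 -0.3] [ 0.02 -0.05 -0.03] w 42.7
[398.22800325 131.55385692]
```

View pics/k.png

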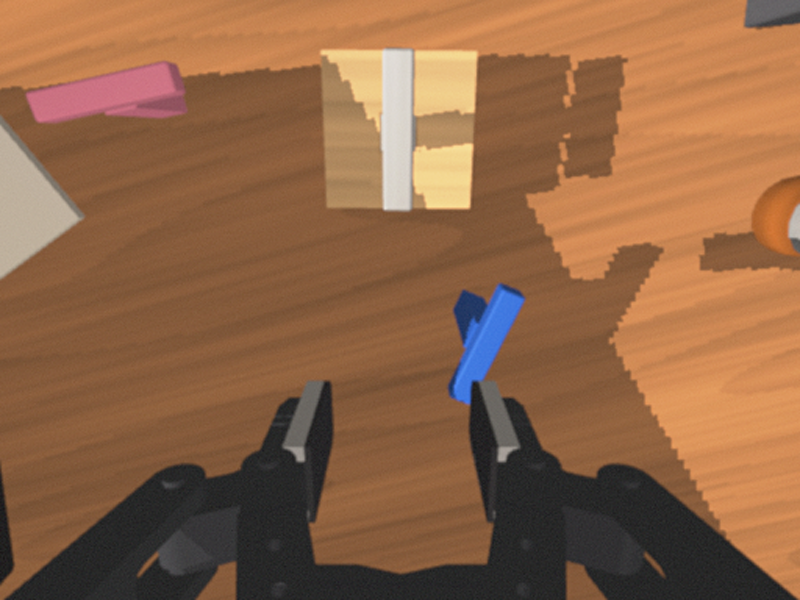

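The wrist view shows the bare steel bar from (397,48) to (397,210), centred in the wooden stand. The blue and pink look-alikes are well clear of it.

```bash
python3 - <<'E'
from h import *
import pickle
c=pickle.load(open("k0.pkl","rb"))
def show(t,px,z):
    P=np.array([ray("w",(u*.64-.18,v*.64-.18),z,c)[:2] for u,v in px]);d=np.roll(P,-1,0)-P
    print(t,P.mean(0).round(1),np.linalg.norm(d,axis=1).round(1),np.arctan2(d[:,1],d[:,0]).round(3));return P.mean(0)
p=show("bar",[(383,49),(411,49),(411,210),(383,209)],84)
show("stand",[(321,50),(478,50),(471,208),(327,208)],40)
go([*p,120],-.27);go([*p,60],-.27)
E
```

```text
bar [566.7 202.7] [10.3 59.2 11.4 58.8] [-1.842  2.876  1.263 -0.283]
stand [566.5 201.9] [70.3 70.3 70.7 70.3] [-1.842  2.869  1.299 -0.279]
delta [80.2 -1.3 29.7] [ 0.001 -0.    -0.002] t 2.7 [489.1 223.  149.7] [ 3.141 -0.    -0.272] F [ 0.1  0.3 -0.3] [ 0.02 -0.05 -0.03] w 42.7
delta [80.2 -1.3 89.7] [ 0.001 -0.    -0.002] t 2.7 [489.1 223.  149.7] [ 3.141 -0.    -0.272] F [ 0.1  0.3 -0.3] [ 0.02 -0.05 -0.03] w 42.7
```

Call:
{"api": "play_rows", "payload": {"deltas": [80, -1, 0, 0, 0, 0.007, 0.5, 80, -1, 0, 0, 0, 0.007, 0.5, 80, -1, 40, 0, 0, 0.007, 0.5, 80, -1, 90, 0, 0, 0.007, 0.5, 80, -1, 90, 0, 0, 0.007, 0.5, 80, -1, 90, 0, 0, 0.007, 0, 80, -1, 90, 0, 0, 0.007, 0, 80, -1, 90, 0, 0, 0.007, 0, 80, -1, 90, 0, 0, 0.007, 0, 80, -1, 90, 0, 0, 0.007, 0]}}

```text
clock: 3.95
eef_pos: [567.8, 204.6, 61.6]
tool_rot: [-3.14, -0.003, -0.276]
force: [-0.5, -2.8, 7.7]
width: 12.1
gripper_force: 59.1
```

```bash
python3 - <<'E'
from h import *
go([566.7,202.7,60],-.279);print(read_state()["gripper_force"])
E
```

```text
delta [-0.5  2.1  1.6] [-0.001 -0.003  0.003] t 3.95 [567.8 204.6  61.6] [-3.14e+00 -3.00e-03 -2.76e-01] F [-0.5 -2.8  7.7] [-0.6   0.2   0.03] w 12.1
59.06948195770383
```

Call:
{"api": "play_rows", "payload": {"deltas": [0, 0, -5, 0, 0, 0, 0, 0, 0, -20, 0, 0, 0, 0, 0, 0, -45, 0, 0, 0, 0, 0, 0, -75, 0, 0, 0, 0, 0, 0, -100, 0, 0, 0, 0, 0, 0, -100, 0, 0, 0, 0, 0, 0, -100, 0, 0, 0, 0]}}

```text
clock: 4.82
eef_pos: [565.4, 205.5, 159.0]
tool_rot: [3.141, 0.001, -0.275]
force: [0.2, 0.8, -1.2]
width: 11.7
gripper_force: 58.5
```

```bash
python3 - <<'E'
from h import *
go([484.2,-186,150],.685)
s=read_state();p=s["eef_pos"];print(s["qpos"].round(2))
a=get_image("scene");b=get_image("side");g=get_image("wrist")
out=[]
for n,im in(("scene",a),("side",b)):
    x,y=proj(n,p).astype(int);x0,y0=x-50,y-40;print(n,x0,y0)
    out.append(cv2.resize(im[y0:y0+75,x0:x0+100],(400,300),interpolation=cv2.INTER_CUBIC))
w=cv2.resize(g,(400,300))
save(np.vstack([np.hstack(out),np.hstack([w,cv2.resize(g[180:360,136:376],(400,300))])]),"pics/l.png")
E
```

```text
delta [ 28.1 398.8   9. ] [-0.     0.001 -0.96 ] t 4.825 [565.4 205.5 159. ] [ 3.141e+00  1.000e-03 -2.750e-01] F [ 0.2  0.8 -1.2] [-0.03  0.03  0.01] w 11.7
[-0.61  0.67  0.34  1.74 -0.3   0.79 -1.97]
scene 270 90
side 150 154
```

View pics/l.png

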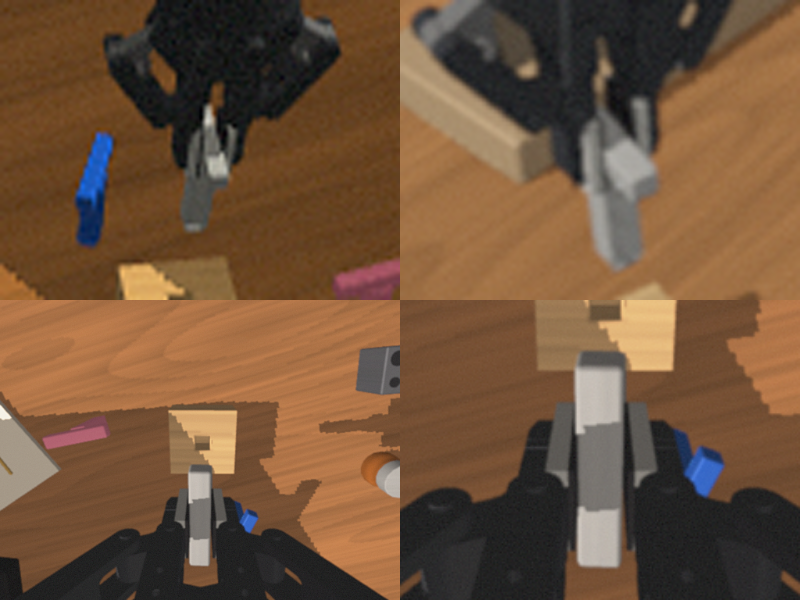

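The key is held by its bar and hangs roughly upright, with its tip at scene tile px (197,225) and side tile px (615,265). I'll measure the foot and the bar in the hand.

```bash
python3 - <<'E'
from h import *
np.set_printoptions(precision=1,suppress=True)
s=read_state();p=s["eef_pos"];Rt=R.from_euler("xyz",s["tool_rot"])
ts=(270+196/4,90+226/4);td=(150+217/4,154+265/4)
print("pred px",proj("scene",p-[0,0,47]),proj("side",p-[0,0,47]),"seen",ts,td)
t=tri("scene",ts,"side",td);print("tri",t,"tool",Rt.inv().apply(t-p))
for z in(-44,-47,-50):print(z,[Rt.inv().apply(ray(n,u,p[2]+z)-p) for n,u in(("scene",ts),("side",td))])
# bar top from wrist (right lower tile: scale 400/240)
c=camera_info("wrist")
for z in(22,25,28): print(z,[Rt.inv().apply(ray("w",(136+(u-400)*.6,180+(v-300)*.6),p[2]+z,c)-p) for u,v in((600,366),(598,568))])
E
```

```text
pred px [318.6 144.6] [202.9 216.4] seen (319.0, 146.5) (204.25, 220.25)
tri [564.2 205.9 103.4] tool [-1.3 -0.6 54.8]
-44 [array([ 9.2,  1.1, 44. ]), array([-10.9,  -3.6,  44. ])]
-47 [array([ 6.4,  0.2, 47. ]), array([-8.4, -2.4, 47. ])]
-50 [array([ 3.7, -0.6, 50. ]), array([-5.8, -1.1, 50. ])]
22 [array([ 29.4,  -0.1, -22.1]), array([-31.1,  -0.7, -21.9])]
25 [array([ 30.7,  -0.1, -25.1]), array([-28.3,  -0.6, -24.9])]
28 [array([ 32. ,  -0.1, -28.1]), array([-25.5,  -0.6, -28. ])]
```

Call:
{"api": "play_rows", "payload": {"deltas": [28, 399, 0, 0, 0, -0.96, 0, 28, 399, 0, 0, 0, -0.96, 0, 28, 399, 0, 0, 0, -0.96, 0, 28, 399, 0, 0, 0, -0.96, 0, 28, 399, 0, 0, 0, -0.96, 0, 28, 399, 0, 0, 0, -0.96, 0, 28, 399, 0, 0, 0, -0.96, 0, 28, 399, 20, 0, 0, -0.96, 0, 28, 399, 29, 0, 0, -0.96, 0, 28, 399, 29, 0, 0, -0.96, 0]}}

```text
clock: 6.22
eef_pos: [484.1, -185.7, 129.4]
tool_rot: [-3.139, 0.001, 0.686]
force: [0.3, -0.5, -1.3]
width: 11.7
gripper_force: 58.6
```

```bash
python3 - <<'E'
from h import *
go([484.2,-186,105],.685)
s=read_state();p=s["eef_pos"]
a=get_image("scene");b=get_image("side");g=get_image("wrist")
out=[]
for n,im in(("scene",a),("side",b)):
    x,y=proj(n,p-[0,0,50]).astype(int);x0,y0=x-40,y-40;print(n,x0,y0,proj(n,p-[0,0,50]))
    out.append(cv2.resize(im[y0:y0+60,x0:x0+80],(400,300),interpolation=cv2.INTER_CUBIC))
save(np.vstack([np.hstack(out),np.hstack([cv2.resize(g,(400,300)),cv2.resize(g[180:360,136:376],(400,300))])]),"pics/m.png")
E
```

```text
delta [-0.1  0.3 24.4] [-0.002  0.001  0.001] t 6.225 [ 484.1 -185.7  129.4] [-3.139e+00  1.000e-03  6.860e-01] F [ 0.3 -0.5 -1.3] [-0.01 -0.05  0.03] w 11.7
scene 114 137 [154.13776755 177.09150981]
side 324 102 [364.29431167 142.63594489]
```

View pics/m.png

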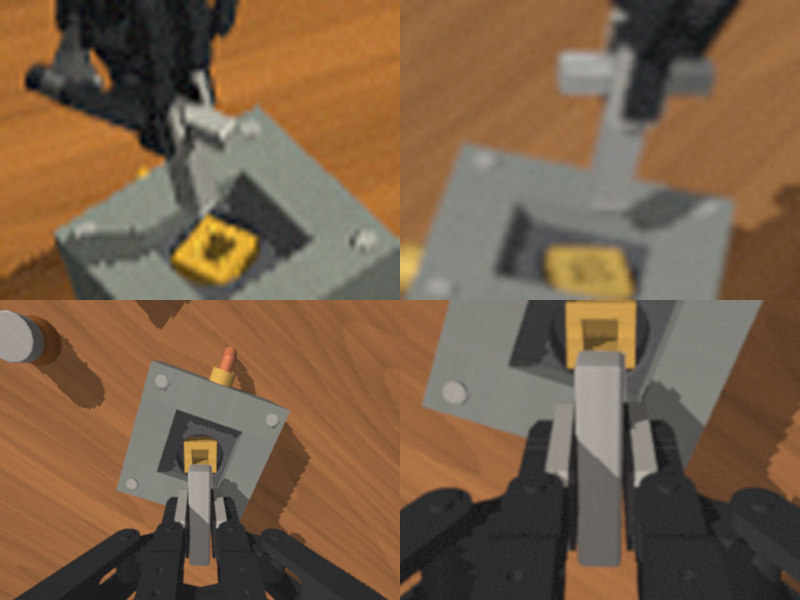

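The foot hangs over the brass spindle, with its centre in line with the socket (wrist tile px 600,340). I'll descend in small steps.

Call:
{"api": "play_rows", "payload": {"deltas": [0, 0, 12, 0, 0, 0, 0, 0, 0, 22, 0, 0, 0, 0, 0, 0, 28, 0, 0, 0, 0, 0, 0, 31, 0, 0, 0, 0, 0, 0, 33, 0, 0, 0, 0, 0, 0, 34, 0, 0, 0, 0]}}

```text
clock: 7.12
eef_pos: [484.8, -186.5, 96.4]
tool_rot: [3.141, -0.0, 0.685]
force: [0.1, 0.5, -1.2]
width: 11.9
gripper_force: 58.6
```

```bash
python3 - <<'E'
from h import *
go([484.2,-186,95],.685)
E
```

```text
delta [-0.2 -0.8  1.4] [ 0. -0. -0.] t 7.125 [ 484.8 -186.5   96.4] [ 3.141 -0.     0.685] F [ 0.1  0.5 -1.2] [ 0.02  0.05 -0.03] w 11.9
```

Call:
{"api": "play_rows", "payload": {"deltas": [0, 0, 1, 0, 0, 0, 0, 0, 0, 2, 0, 0, 0, 0, 0, 0, 3, 0, 0, 0, 0, 0, 0, 3, 0, 0, 0, 0]}}

```text
clock: 7.62
eef_pos: [484.3, -186.0, 93.2]
tool_rot: [-3.141, 0.0, 0.685]
force: [-1.1, 2.5, 0.1]
width: 11.9
gripper_force: 58.3
```

```bash
python3 - <<'E'
from h import *
go([484.2,-186,90],.685)
E
```

```text
delta [-0.1 -0.1  3.2] [-0.001  0.    -0.   ] t 7.625 [ 484.3 -186.    93.2] [-3.141  0.     0.685] F [-1.1  2.5  0.1] [ 0.54  0.37 -0.03] w 11.9
```

Call:
{"api": "play_rows", "payload": {"deltas": [0, -0.6, 0, 0, 0, 0, 0, 0, -0.6, 1, 0, 0, 0, 0, 0, -0.6, 2, 0, 0, 0, 0, 0, -0.6, 2, 0, 0, 0, 0]}}

```text
clock: 8.12
eef_pos: [484.4, -185.9, 91.8]
tool_rot: [3.141, -0.0, 0.685]
force: [-2.1, 1.4, 6.3]
width: 11.9
gripper_force: 59.2
```

```bash
python3 - <<'E'
from h import *
go([484.2,-186,90],.685);print(R.from_euler("xyz",read_state()["tool_rot"]).inv().apply(read_state()["force"]))
E
```

```text
delta [-0.3 -0.1  1.8] [ 0. -0. -0.] t 8.125 [ 484.4 -185.9   91.8] [ 3.141 -0.     0.685] F [-2.1  1.4  6.3] [0.54 0.61 0.02] w 11.9
[-0.75824394 -2.36582679 -6.33111663]
```

Call:
{"api": "play_rows", "payload": {"deltas": [-0.3, -0.8, 0, 0, 0, 0, 0, -0.3, -0.8, 0, 0, 0, 0, 0, -0.3, -0.8, 1, 0, 0, 0, 0, -0.3, -0.8, 1, 0, 0, 0, 0]}}

```text
clock: 8.62
eef_pos: [483.6, -185.6, 90.0]
tool_rot: [3.142, 0.0, 0.685]
force: [-0.0, 1.5, -0.6]
width: 11.7
gripper_force: 59.0
```

```bash
python3 - <<'E'
from h import *
go([484.2,-186,90],.685);print(R.from_euler("xyz",read_state()["tool_rot"]).inv().apply(read_state()["force"]))
E
```

```text
delta [0.2 0.7 0. ] [ 0.  0. -0.] t 8.625 [ 483.6 -185.6   90. ] [3.142 0.    0.685] F [-0.   1.5 -0.6] [0.3  0.18 0.03] w 11.7
[ 0.89789267 -1.16543542  0.63302302]
```

Force has gone and it is dropping in. Continuing with a small −y trim.

Call:
{"api": "play_rows", "payload": {"deltas": [0, -0.3, 1, 0, 0, 0, 0, 0, -0.3, 2, 0, 0, 0, 0, 0, -0.3, 3, 0, 0, 0, 0, 0, -0.3, 3, 0, 0, 0, 0]}}

```text
clock: 9.12
eef_pos: [483.5, -185.5, 87.2]
tool_rot: [3.141, -0.0, 0.685]
force: [-0.6, 0.2, -2.7]
width: 12.3
gripper_force: 59.2
```

```bash
python3 - <<'E'
from h import *
go([484.2,-186,82],.685);print(R.from_euler("xyz",read_state()["tool_rot"]).inv().apply(read_state()["force"]))
E
```

```text
delta [0.2 0.8 5.2] [ 0. -0. -0.] t 9.125 [ 483.5 -185.5   87.2] [ 3.141 -0.     0.685] F [-0.6  0.2 -2.7] [0.06 0.08 0.02] w 12.3
[-0.35406467 -0.55919845  2.67867767]
```

Call:
{"api": "play_rows", "payload": {"deltas": [0, 0, 2, 0, 0, 0, 0, 0, 0, 4, 0, 0, 0, 0, 0, 0, 6, 0, 0, 0, 0, 0, 0, 7, 0, 0, 0, 0, 0, 0, 7, 0, 0, 0, 0]}}

```text
clock: 9.75
eef_pos: [483.4, -185.4, 80.2]
tool_rot: [3.142, 0.0, 0.685]
force: [-0.2, -0.1, -0.8]
width: 11.6
gripper_force: 59.2
```

```bash
python3 - <<'E'
from h import *
go([484.2,-186,78],.685);print(R.from_euler("xyz",read_state()["tool_rot"]).inv().apply(read_state()["force"]))
E
```

```text
delta [0.2 1.  2.2] [ 0.  0. -0.] t 9.75 [ 483.4 -185.4   80.2] [3.142 0.    0.685] F [-0.2 -0.1 -0.8] [-0.01 -0.03  0.02] w 11.6
[-0.21078853 -0.00355327  0.82394541]
```

Call:
{"api": "play_rows", "payload": {"deltas": [0, 0, 1, 0, 0, 0, 0, 0, 0, 2, 0, 0, 0, 0, 0, 0, 3, 0, 0, 0, 0, 0, 0, 3, 0, 0, 0, 0]}}

```text
clock: 10.25
eef_pos: [483.5, -185.3, 77.7]
tool_rot: [3.141, -0.0, 0.685]
force: [-0.6, 1.1, 2.9]
width: 11.6
gripper_force: 59.5
```

```bash
python3 - <<'E'
from h import *
go([484.2,-186,78],.685);print(R.from_euler("xyz",read_state()["tool_rot"]).inv().apply(read_state()["force"]))
E
```

```text
delta [ 0.1  0.9 -0.3] [ 0. -0. -0.] t 10.25 [ 483.5 -185.3   77.7] [ 3.141 -0.     0.685] F [-0.6  1.1  2.9] [ 0.08  0.15 -0.01] w 11.6
[ 0.21858307 -1.26985854 -2.87948833]
```

Home: the floor is felt at TCP 77.7, where 77.6 was predicted. Now I'll turn anticlockwise, stopping short of the stop.

Call:
{"api": "play_rows", "payload": {"deltas": [0, 0, 0, 0, 0, -0.1, 0, 0, 0, 0, 0, 0, -0.2, 0, 0, 0, 0, 0, 0, -0.3, 0, 0, 0, 0, 0, 0, -0.4, 0, 0, 0, 0, 0, 0, -0.5, 0, 0, 0, 0, 0, 0, -0.5, 0]}}

```text
clock: 11.0
eef_pos: [483.3, -185.5, 77.6]
tool_rot: [3.142, -0.0, 1.183]
force: [-1.4, 0.6, 4.4]
width: 12.0
gripper_force: 59.5
```

```bash
python3 - <<'E'
from h import *
go([483.5,-185.3,78],1.9);print(R.from_euler("xyz",read_state()["tool_rot"]).inv().apply(read_state()["force"]))
E
```

```text
delta [ 0.2  0.1 -0.4] [ 0.    -0.    -0.717] t 11.0 [ 483.3 -185.5   77.6] [ 3.142 -0.     1.183] F [-1.4  0.6  4.4] [ 0.09  0.38 -0.06] w 12.0
[ 0.07784715 -1.50878146 -4.35174386]
```

Call:
{"api": "play_rows", "payload": {"deltas": [0, 0, 0, 0, 0, -0.1, 0, 0, 0, 0, 0, 0, -0.2, 0, 0, 0, 0, 0, 0, -0.3, 0, 0, 0, 0, 0, 0, -0.4, 0, 0, 0, 0, 0, 0, -0.5, 0, 0, 0, 0, 0, 0, -0.6, 0, 0, 0, 0, 0, 0, -0.65, 0, 0, 0, 0, 0, 0, -0.65, 0]}}

```text
clock: 12.0
eef_pos: [483.3, -186.3, 77.6]
tool_rot: [-3.141, 0.001, 1.832]
force: [-1.1, -0.9, 5.4]
width: 11.7
gripper_force: 59.4
```

```bash
python3 - <<'E'
from h import *
go([483.5,-185.3,78],1.95);print(R.from_euler("xyz",read_state()["tool_rot"]).inv().apply(read_state()["force"]))
a=get_image("scene");b=get_image("side");out=[];p=read_state()["eef_pos"]
for n,im in(("scene",a),("side",b)):
    x,y=proj(n,p-[0,0,30]).astype(int);x0,y0=x-40,y-40
    out.append(cv2.resize(im[y0:y0+60,x0:x0+80],(400,300),interpolation=cv2.INTER_CUBIC))
save(np.hstack(out),"pics/n.png")
E
```

```text
delta [ 0.9  0.5 -0.4] [-0.     0.001 -0.118] t 12.0 [ 483.3 -186.3   77.6] [-3.141e+00  1.000e-03  1.832e+00] F [-1.1 -0.9  5.4] [-0.4  0.4 -0.1] w 11.7
[-0.55058828 -1.28155409 -5.37040426]
```

View pics/n.png

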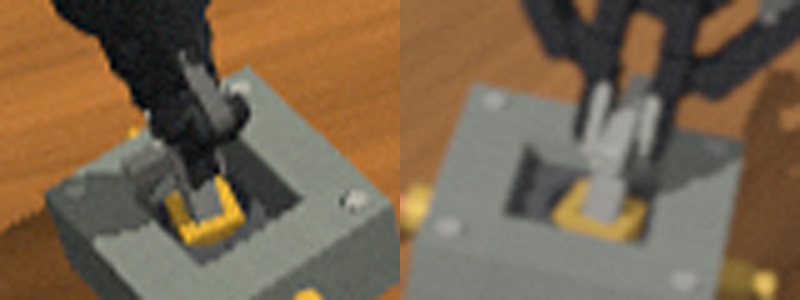

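The spindle has turned with the key, which is down in the socket. Now small steps while watching the torque.

Call:
{"api": "play_rows", "payload": {"deltas": [0, 0, 0, 0, 0, -0.03, 0, 0, 0, 0, 0, 0, -0.06, 0, 0, 0, 0, 0, 0, -0.09, 0, 0, 0, 0, 0, 0, -0.09, 0]}}

```text
clock: 12.6
eef_pos: [483.3, -186.4, 77.6]
tool_rot: [-3.141, 0.001, 1.922]
force: [-1.8, -1.3, 5.2]
width: 11.8
gripper_force: 59.4
```

```bash
python3 - <<'E'
from h import *
go([483.5,-185.3,78],1.95)
E
```

```text
delta [ 1.   0.5 -0.4] [-0.001  0.001 -0.028] t 12.6 [ 483.3 -186.4   77.6] [-3.141e+00  1.000e-03  1.922e+00] F [-1.8 -1.3  5.2] [-0.43  0.38 -0.15] w 11.8
```

Call:
{"api": "play_rows", "payload": {"deltas": [0, 0, 0, 0, 0, -0.02, 0, 0, 0, 0, 0, 0, -0.04, 0, 0, 0, 0, 0, 0, -0.04, 0]}}

```text
clock: 12.98
eef_pos: [483.3, -186.4, 77.7]
tool_rot: [-3.141, 0.001, 1.962]
force: [-1.1, -1.1, 5.1]
width: 11.8
gripper_force: 59.4
```

```bash
python3 - <<'E'
from h import *
go([483.5,-185.3,78],1.95)
E
```

```text
delta [ 1.   0.6 -0.4] [-0.001  0.001  0.012] t 12.975 [ 483.3 -186.4   77.7] [-3.141e+00  1.000e-03  1.962e+00] F [-1.1 -1.1  5.1] [-0.46  0.32 -0.13] w 11.8
```

Call:
{"api": "play_rows", "payload": {"deltas": [0, 0, 0, 0, 0, -0.02, 0, 0, 0, 0, 0, 0, -0.04, 0, 0, 0, 0, 0, 0, -0.04, 0]}}

```text
clock: 13.35
eef_pos: [483.3, -186.4, 77.6]
tool_rot: [-3.141, 0.001, 2.002]
force: [-0.9, -1.7, 5.6]
width: 12.0
gripper_force: 59.4
```

```bash
python3 - <<'E'
from h import *
go([483.5,-185.3,78],1.95)
E
```

```text
delta [ 1.   0.6 -0.4] [-0.001  0.001  0.052] t 13.35 [ 483.3 -186.4   77.6] [-3.141e+00  1.000e-03  2.002e+00] F [-0.9 -1.7  5.6] [-0.49  0.31 -0.12] w 12.0
```

Call:
{"api": "play_rows", "payload": {"deltas": [0, 0, 0, 0, 0, -0.02, 0, 0, 0, 0, 0, 0, -0.03, 0, 0, 0, 0, 0, 0, -0.03, 0]}}

```text
clock: 13.72
eef_pos: [483.3, -186.5, 77.6]
tool_rot: [-3.141, 0.001, 2.032]
force: [-0.8, -1.8, 6.2]
width: 12.1
gripper_force: 59.3
```

```bash
python3 - <<'E'
from h import *
go([483.5,-185.3,78],1.95)
E
```

```text
delta [ 1.   0.7 -0.4] [-0.001  0.001  0.082] t 13.725 [ 483.3 -186.5   77.6] [-3.141e+00  1.000e-03  2.032e+00] F [-0.8 -1.8  6.2] [-0.54  0.36 -0.14] w 12.1
```

Call:
{"api": "play_rows", "payload": {"deltas": [0, 0, 0, 0, 0, -0.02, 0, 0, 0, 0, 0, 0, -0.03, 0, 0, 0, 0, 0, 0, -0.03, 0]}}

```text
clock: 14.1
eef_pos: [483.4, -186.5, 77.7]
tool_rot: [-3.141, 0.001, 2.062]
force: [-1.1, -1.8, 5.4]
width: 11.8
gripper_force: 59.3
```

```bash
python3 - <<'E'
from h import *
go([483.5,-185.3,78],1.95)
b=get_image("side");a=get_image("scene");g=get_image("wrist");p=read_state()["eef_pos"];out=[]
for n,im in(("scene",a),("side",b)):
    x,y=proj(n,p-[0,0,30]).astype(int);x0,y0=x-32,y-24
    out.append(cv2.resize(im[y0:y0+48,x0:x0+64],(400,300),interpolation=cv2.INTER_CUBIC))
save(np.vstack([np.hstack(out),np.hstack([cv2.resize(g,(400,300)),cv2.resize(g[180:360,136:376],(400,300))])]),"pics/o.png")
E
```

```text
delta [ 1.   0.7 -0.3] [-0.001  0.001  0.112] t 14.1 [ 483.4 -186.5   77.7] [-3.141e+00  1.000e-03  2.062e+00] F [-1.1 -1.8  5.4] [-0.53  0.32 -0.11] w 11.8
```

View pics/o.png

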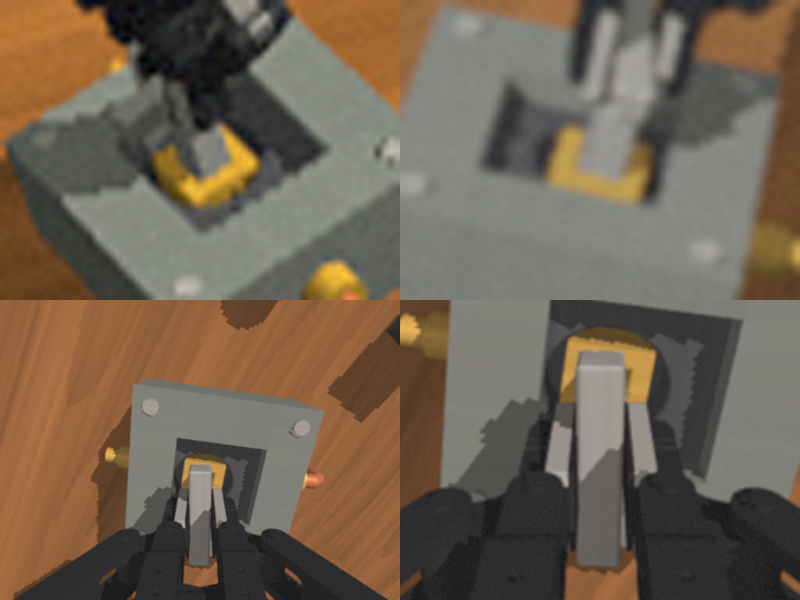

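The wrist view shows the brass spindle's top edge from (567,336) to (655,348), close to parallel with the recess edge from (553,300) to (742,320). I'll measure the angle.

```bash
python3 - <<'E'
from h import *
c=camera_info("wrist")
def A(a,b,z):
    P=[ray("w",(136+(u-400)*.6,180+(v-300)*.6),z,c)[:2] for u,v in(a,b)];d=P[1]-P[0];print(np.hypot(*d).round(1),np.arctan2(d[1],d[0]).round(3),(np.arctan2(d[1],d[0])-.352)%(np.pi/2))
A((567,336),(655,348),48);A((567,336),(557,400),48);A((655,348),(645,403),48);A((742,320),(705,475),60)
g=get_image("wrist");h=cv2.cvtColor(g,cv2.COLOR_RGB2HSV);m=cv2.inRange(h,(15,100,90),(35,255,255));m[:190]=0;m[250:]=0;m[:,:225]=0;m[:,300:]=0
ys=[(u,np.where(m[:,u])[0].min()) for u in range(240,286) if m[:,u].any()];print(ys)
P=np.array([ray("w",(u,v-.5),48,c)[:2] for u,v in ys[3:-3]]);d=np.linalg.svd(P-P.mean(0))[2][0];print(np.arctan2(d[1],d[0])%np.pi, (np.arctan2(d[1],d[0])-.352)%(np.pi/2))
E
```

```text
30.1 0.348 1.5663301847429731
24.2 -1.244 1.5454129676411767
20.9 -1.216 0.0024707533726426867
56.6 -1.222 1.5671144987618786
[(240, np.int64(201)), (241, np.int64(201)), (242, np.int64(201)), (243, np.int64(200)), (244, np.int64(200)), (245, np.int64(202)), (246, np.int64(200)), (247, np.int64(199)), (248, np.int64(199)), (249, np.int64(202)), (250, np.int64(198)), (251, np.int64(198)), (252, np.int64(198)), (253, np.int64(197)), (254, np.int64(197)), (255, np.int64(197)), (256, np.int64(197)), (257, np.int64(197)), (258, np.int64(197)), (259, np.int64(197)), (260, np.int64(198)), (261, np.int64(198)), (262, np.int64(198)), (263, np.int64(198)), (264, np.int64(198)), (265, np.int64(198)), (266, np.int64(198)), (267, np.int64(199)), (268, np.int64(199)), (269, np.int64(199)), (270, np.int64(199)), (271, np.int64(199)), (272, np.int64(199)), (273, np.int64(200)), (274, np.int64(200)), (275, np.int64(200)), (276, np.int64(201)), (277, np.int64(202)), (278, np.int64(202)), (279, np.int64(204)), (280, np.int64(204)), (281, np.int64(205)), (282, np.int64(206)), (283, np.int64(205)), (284, np.int64(206)), (285, np.int64(207))]
0.380192843616519 0.028192843616519025
```

Call:
{"api": "play_rows", "payload": {"deltas": [0, 0, 0, 0, 0, -0.015, 0, 0, 0, 0, 0, 0, -0.03, 0, 0, 0, 0, 0, 0, -0.03, 0]}}

```text
clock: 14.68
eef_pos: [483.4, -186.6, 77.6]
tool_rot: [-3.141, 0.001, 2.092]
force: [-0.1, -1.3, 5.7]
width: 12.0
gripper_force: 59.4
```

```bash
python3 - <<'E'
from h import *
go([483.5,-185.3,78],1.95)
E
```

```text
delta [ 1.1  0.7 -0.4] [-0.001  0.001  0.142] t 14.675 [ 483.4 -186.6   77.6] [-3.141e+00  1.000e-03  2.092e+00] F [-0.1 -1.3  5.7] [-0.56  0.35 -0.18] w 12.0
```

Call:
{"api": "play_rows", "payload": {"deltas": [0, 0, 0, 0, 0, -0.01, 0, 0, 0, 0, 0, 0, -0.01, 0]}}

```text
clock: 14.92
eef_pos: [483.4, -186.6, 77.7]
tool_rot: [-3.141, 0.001, 2.102]
force: [-1.4, -2.4, 5.3]
width: 12.1
gripper_force: 59.4
```

```bash
python3 - <<'E'
from h import *
for i in range(3): go([483.5,-185.3,78],1.95);get_image("wrist")
E
```

```text
delta [ 1.1  0.7 -0.3] [-0.001  0.001  0.152] t 14.925 [ 483.4 -186.6   77.7] [-3.141e+00  1.000e-03  2.102e+00] F [-1.4 -2.4  5.3] [-0.62  0.3  -0.26] w 12.1
delta [ 1.1  0.7 -0.4] [-0.001  0.001  0.152] t 14.975 [ 483.4 -186.6   77.6] [-3.141e+00  1.000e-03  2.102e+00] F [-1.1 -1.9  5.1] [-0.59  0.36 -0.25] w 12.0
delta [ 1.1  0.7 -0.4] [-0.001  0.001  0.152] t 15.025 [ 483.4 -186.6   77.6] [-3.141e+00  1.000e-03  2.102e+00] F [-1.2 -2.7  5. ] [-0.58  0.33 -0.24] w 12.0
```

The stop is felt (torque rose from 0.13 to 0.25 N m with no further turn). I'll unload, release and withdraw.

Call:
{"api": "play_rows", "payload": {"deltas": [0, 0, 0, 0, 0, 0.03, 0, 0, 0, 0, 0, 0, 0.05, 0, 0, 0, 0, 0, 0, 0.05, 0.3, 0, 0, 0, 0, 0, 0.05, 0.5, 0, 0, 0, 0, 0, 0.05, 0.5, 0, 0, -10, 0, 0, 0.05, 0.5, 0, 0, -40, 0, 0, 0.05, 0.5, 0, 0, -90, 0, 0, 0.05, 0.5, 0, 0, -120, 0, 0, 0.05, 0.5, 0, 0, -120, 0, 0, 0.05, 0.5]}}

```text
clock: 16.32
eef_pos: [485.1, -185.7, 200.1]
tool_rot: [3.138, 0.004, 2.055]
force: [-0.1, -0.5, -0.5]
width: 42.6
gripper_force: 0.0
```

```bash
python3 - <<'E'
from h import *
go([483.5,-185.3,78],1.95)
b=get_image("side");a=get_image("scene");g=get_image("wrist");p=np.array([484,-186,60]);out=[]
for n,im in(("scene",a),("side",b)):
    x,y=proj(n,p).astype(int);x0,y0=x-40,y-36
    out.append(cv2.resize(im[y0:y0+60,x0:x0+80],(400,300),interpolation=cv2.INTER_CUBIC))
save(np.vstack([np.hstack(out),np.hstack([cv2.resize(g,(400,300)),cv2.resize(a,(400,300))])]),"pics/q.png")
E
```

```text
delta [  1.7  -1.7 122.1] [0.004 0.004 0.105] t 16.325 [ 485.1 -185.7  200.1] [3.138 0.004 2.055] F [-0.1 -0.5 -0.5] [ 0.01  0.05 -0.01] w 42.6
```

View pics/q.png

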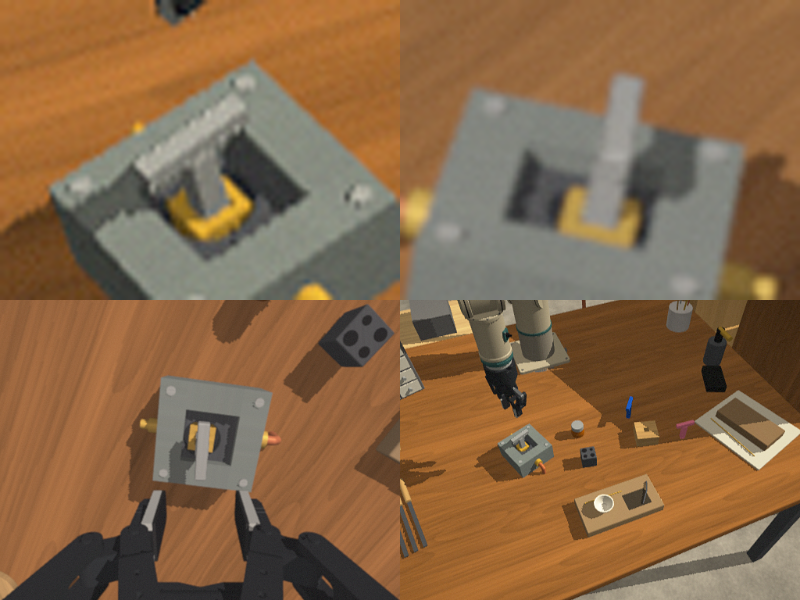

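The released key stands upright in the socket (scene tile (205,180)), the spindle is parallel to the box, the arm is clear and the bystanders have not moved. Handing in.

```bash
python3 -c "
from cell import *
print(finish_job())"
```

```text
the job is handed in; nothing more can be done
None
```

The gas valve is turned open to its felt stop (torque peaked at about 0.26 N m), the key is left released and upright, fully home in the socket, and the job is handed in at about 16.5 s; no verdict came back.

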